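Centre a mould on the vacuum chuck and switch the chuck to hold

TASK

Gently tap the round plaster mould from its sides, whichever side needs it, until it lies centred on the round aluminium chuck to within 5 mm, and leave it lying there. Then pinch both release tabs of the knob on the sloping console, turn it clockwise as far as it goes, and let go so that both tabs spring out and lock it there. Do not shift the other things on the bench.

Things in the scene. Friction and masses are not known exactly. Their poses are not given: they have to be found in the camera images.
- mould: Loose round plaster mould, a solid disc 130 mm in diameter and 36 mm tall, about 0.5 kg, with a flower relief (3 mm) on its flat top; too wide to grasp. Origin at the centre of its underside, z up. It slides on the chuck when pushed with a few N (up to about 7); pushing harder than 20 N is not gentle.
- chuck_top (a point): Centre of the flat top of the fixed vacuum chuck: a round aluminium table 220 mm in diameter, its top 60 mm above the bench, with thin concentric dark lines of 150 and 190 mm diameter. The mould must be centred here. z up.
- console: Fixed grey steel wedge, 190 mm wide (y), 160 mm deep (x), its top sloping 25 degrees up from a 25 mm high front edge to 90 mm at the back. Its front is -x, the robot's side; origin at the centre of its underside. The knob sits in mid slope, its axis square to the slope.
- collar: Fixed notched aluminium ring on the sloping panel around the knob, radius 39.5 to 50 mm, 12 mm high; origin on the panel at the knob's axis, z out of the panel. The tabs' teeth stand in its gaps. Keep fingertips more than 13 mm above the panel.
- knob_grip (a point): On the knob's axis between the tabs' grip faces, 36 mm out from the panel: the place to pinch. z: along the axis, out of the panel. y: through both tabs (tab_a at +y, tab_b at -y). x: along the knob's black bar (50 mm long, 26 mm thick, 50 mm high) that stands between the two grey tabs. Turns with the knob.
- tab_a_face (a point): Middle of the flat outer grip face of the tab at +y, 29 mm from the axis when out. The tab is 26 mm wide (x) and stands from 4 to 54 mm above the panel; at its foot a 12 mm wide tooth sticks out to 44.5 mm from the axis, up to 11.5 mm above the panel. The face looks along +y of knob_grip.
- tab_b_face (a point): The same for the tab at -y; its face looks along -y.
- knob (a joint): Angle of the knob (rad), growing clockwise as one faces the panel (about -z of knob_grip). Starts at 0.03 to 0.35. With the tabs out it turns stiffly (0.06 N m) and only up to 0.38, where the teeth meet the collar. With both tabs in by over 5 mm it turns on to its end stop at 1.35. At 1.22 to 1.35 the tabs can spring out into the locking gap, which keeps it there.
- tab_a (a joint): How far the tab at +y is pressed in towards the knob's axis (m): 0 out, 0.008 fully in. Spring: 3 N at 0, 7 N at 0.008. So pinching takes the tabs from 58 mm to 42 mm over both faces; a grip of 30 N is ample.
- tab_b (a joint): The same for the tab at -y.
- cup: Takeaway coffee cup with lid, 82 mm wide, 114 mm tall. A bystander: leave it alone. Origin on its underside.
- mug: Green mug, 84 mm wide, 90 mm tall. A bystander: leave it alone. Origin on its underside.
- flask: Yellow bottle, 68 mm wide, 210 mm tall. A bystander: leave it alone. Origin on its underside.
- modelling_knife: Flat wooden modelling knife, 170 mm long, 16 mm wide, 10 mm high. A bystander: leave it alone. Origin on its underside.
- wood_square: L of pale timber, 180 x 156 mm, 40 mm high (origin in its long leg). A bystander: leave it alone. Origin on its underside.
- rib: Dark wooden potter's rib, 100 x 55 mm, 7 mm thick. A bystander: leave it alone. Origin on its underside.
- mallet: Rubber mallet lying flat, about 230 mm long, head 90 mm wide and 52 mm high (origin under its handle). A bystander: leave it alone. Origin on its underside.
There are look-alikes about, which are no part of the job. Leave any red look-alike of the mould alone.

How it is judged (in metres and radians):
On the way, in this order (a step that is already met when the one before it is completed fails the run):
1. the mould lies centred on the chuck (within 5 mm), at rest and let go, the knob still in its off gap (horizontal distance between mould and chuck_top below 0.005 m and z of mould in the frame of chuck_top between -0.003 and 0.003 m and angle between mould's own z axis and vertical below 0.05 rad and linear speed of mould below 0.01 m/s and contact force between the fingers and mould below 0.2 N and value of joint knob below 0.45 rad), for 0.2 s.
2. the knob turns past the collar's teeth with both tabs pressed in (value of joint knob between 0.55 and 1.15 rad and value of joint each of tab_a, tab_b above 0.004 m), for 0.05 s.
At the end, for the whole second after the job is handed in: The mould lies flat and at rest on the chuck, its centre within 5 mm of the chuck's; the knob is turned clockwise to its locking gap (above 1.17 rad) with both tabs sprung out (pressed less than 1.5 mm) (horizontal distance between mould and chuck_top below 0.005 m and z of mould in the frame of chuck_top between -0.003 and 0.003 m and angle between mould's own z axis and vertical below 0.05 rad and linear speed of mould below 0.01 m/s and value of joint knob above 1.17 rad and value of joint each of tab_a, tab_b below 0.0015 m); the robot touches nothing.
It fails at once if the mould pushed harder than 20 N (contact force between the fingers and mould above 20 N).
It fails at once if the mould tipped or lifted (angle between mould's own z axis and vertical above 0.2 rad or z of mould in the frame of chuck_top above 0.015 m).
It fails at once if another thing on the bench shifted by more than 20 mm (distance of any of cup, mug, flask, modelling_knife, wood_square, rib, mallet from where it was at the start of the episode above 0.02 m).
It also fails if it takes over 64 s, if anything falls off the work surface, if the arm or the gripper's body presses on something with over 40 N, if the wrist force passes 120 N, or if a joint passes its speed limit or range.

ROBOT

A 6-joint arm with a two-finger parallel gripper is mounted at the origin on the work surface. World frame = base frame: x ahead of the robot, y to its left, z up, the work surface at z = 0. Lengths are in m, angles in degrees, forces in N, time in s.
With the tool pointing down it reaches from about 0.3 to 0.75 m from the base axis. Payload 8.5 kg.
Tool frame: the origin (TCP) lies midway between the tips of the shut fingers; the grasp point (between the pads) lies 19 mm behind it (env.tcp_to_grasp is the z of the grasp point in the tool frame, in m); z points along the fingers, y is the line along which they close (so a half turn about z gives the same grasp; the last joint's range is limited). The gripper opens to 85 mm and grips with 20 to 120 N. Pads are 22 mm wide; open, the fingers measure 114 mm over their backs; the gripper's body (76 mm by 85 mm) begins 54 mm behind the grasp point. The pads swing forward as they close: fully open they stand 13 mm farther back than shut.
Start: joints at [54.471, 21.807, 74.336, -0, 83.858, -12.336], TCP at [0.217, 0.506, 0.231] pointing down, gripper open.
Joint ranges: [-178.18, 178.18], [-50.72, 133.34], [12.68, 142.11], [-81.47, 261.47], [9.98, 163.14], [-165.26, 165.26]. Speed limits (degrees/s): [136.94, 136.94, 180, 180, 180, 180].

INTERFACE

Orientations are given as a 3x3 rotation matrix whose columns are the frame's x, y, z axes.
In Python, from rig import env, imaging, job, models gives the robot as it stands. The module is installed in compiled form; this text tells all that it offers.
- The arm moves only by the tool jog_arm, never from a script. Its argument "plan" is text: rows parted by semicolons, each of 7 numbers parted by spaces: the turn, a rotation vector about the tool's x, y, z in degrees, then the shift along the tool's x, y, z in cm, then the closure in counts, from 0 (fully open) to 255 (shut). In form: rx ry rz x y z claw; .... A call has 1 to 10 rows; each row shifts and turns the commanded pose from where the row before left it, along the tool's axes as they then stand; what a row does not reach is not made up. A row lasts 1/12 s, in which the tool goes at most 41.7 mm and 7.16 degrees, less where a joint would pass 70% of its speed; a pose out of reach is approached as far as the arm can. A call with a gripper value outside its range is refused whole. The fingers move at their own pace and stop on an object; "grip_force" is the grip in N (left out, the last holds). Time passes only in rows, so rows that do not move let the fingers close. It gives the time, the measured TCP pose, the force, the opening and the grip force at its end, in the units of the state.
- env.observe(): the state, without advancing time (a new reading comes with each control period).
- imaging.get_image(name): name is "side" or "top"; returns a dict with "pixels" (384x512x3 uint8, red, green, blue), "depth" (384x512 float32, m along the optical axis (not along the pixel's ray), 0 where there is no reading), "fov_y" (degrees; the focal length in pixels is half the picture's height over the tangent of half this angle, whatever the lens; pixels are square), "cx", "cy" (the principal point, pixels), "world_from_camera" (4x4, takes a point from camera to world coordinates). Camera axes: x right, y down, z forward; pixel columns grow to the right and rows downward; lengths in m; the calibration is good to about 2 mm. A picture is of the moment at which its call begins.
- job.close_job(): hands the job in; it is judged then, once.
Trained networks look in the newest picture that a camera, given by its name, has taken for a name from the list of things; names that differ only in an ending like _2 or _b are one class to them, and where a whole thing is asked for, a point or a joint stands for the part that bears it (a point fixed in the world has none). Each returns a list of dicts, best first, with "confidence" (0 to 1); they miss things now and then, are a little off and sometimes report something else, mostly with a low value. They report only what shows in the picture. A call takes as long as a camera call. They do not tell look-alikes from the thing itself.
- models.outline_of(camera, query): "region" (384x512 bool, what is visible of it) and "bbox" ([centre column, centre row, width, height] in pixels, round what is visible of it).
- models.tip_of(camera, query): "at" ([column, row] in pixels: a listed point, or the origin of a listed thing).
The state is a dict: "time_s": time; "q": joint angles; "qvel": joint speeds; "joint_efforts": joint torques, N m; "position": TCP position; "tool_rot": TCP orientation; "ft_force": force on the tool from outside, world axes, zero at the start; "wrist_torque": the same for the moment, N m; "grip_width": finger opening in m; "gripper_force": force on a finger pad.
Only numpy, scipy, OpenCV 4.12 (cv2) and the standard library are available. Lean on these libraries where they do the work, as an engineer would, in place of code of your own. Each camera call takes 0.05 s, during which the arm holds its last target. There are 200 camera calls.

## Working session

There is one attempt and no reset: what is moved stays moved. The work goes in short steps, Python scripts to look and compute and a tool call to move; the robot and the scene stay as the last step left them, time stands still between calls to the robot, and variables do not carry over. Pictures are saved under pics/ and viewed, at most 10 in all, crops included, and the job is handed in when it is done.

Besides the shell and the picture viewer there is one more tool, called after ">>>" as name(argument=value, ...), one argument or row to a line, values as JSON. jog_arm: Moves the arm, as the interface text tells. Its arguments: {"type":"object","properties":{"plan":{"type":"string"},"grip_force":{"type":"number"}},"required":["plan"]}

```bash
mkdir -p pics; cat > h.py <<'E'
import numpy as np, cv2
from rig import env, imaging, job, models
def K(im): return 192/np.tan(np.radians(im['fov_y'])/2)
def px2w(im,u,v,d):
    f=K(im);u=np.asarray(u,float);v=np.asarray(v,float)
    c=np.stack([(u-im['cx'])*d/f,(v-im['cy'])*d/f,d*np.ones_like(u)],-1)
    T=im['world_from_camera'];return c@T[:3,:3].T+T[:3,3]
def cloud(im):
    v,u=np.mgrid[:384,:512];return px2w(im,u,v,im['depth'])
def w2px(im,p):
    T=im['world_from_camera'];c=(np.asarray(p)-T[:3,3])@T[:3,:3];f=K(im)
    return c[...,:2]/c[...,2:]*f+[im['cx'],im['cy']]
E
python3 - <<'E'
from h import *
for n in ['top','side']:
    im=imaging.get_image(n); C=cloud(im)
    cv2.imwrite(f'pics/{n}0.png',cv2.resize(im['pixels'][...,::-1],(800,600)))
    print(n,im['world_from_camera'][:3,3].round(3),im['fov_y'])
    for q in ['mould','chuck_top','console','collar','knob_grip','tab_a_face','tab_b_face','knob']:
        r=models.tip_of(n,q)
        for x in r[:3]:
            u,v=x['at']; i,j=int(round(v)),int(round(u))
            print(q,np.round(x['at'],1),round(x['confidence'],2),C[i,j].round(3) if 0<=i<384 and 0<=j<512 else '')
E
```

```text
top [0.262 0.011 1.414] 43.6515872745621
mould [319.2 188.1] 0.66 [ 0.584 -0.148  0.09 ]
mould [335.8 275.9] 0.62 [ 0.34  -0.195  0.035]
chuck_top [330.9 193.7] 0.84 [ 0.565 -0.18   0.094]
console [213.7 205.2] 0.75 [0.532 0.148 0.107]
console [216.2 202. ] 0.6 [0.543 0.144 0.095]
collar [211.5 203.5] 0.72 [0.535 0.154 0.109]
collar [269.6 192.2] 0.68 [ 0.592 -0.009  0.008]
tab_a_face [205.6 210.1] 0.65 [0.522 0.173 0.087]
tab_b_face [217.8 198.3] 0.38 [0.55  0.136 0.118]Traceback (most recent call last):
  File "<stdin>", line 7, in <module>
ValueError: it knows: chuck_top, collar, console, cup, flask, knob_grip, mallet, modelling_knife, mould, mug, rib, tab_a_face, tab_b_face, wood_square
```

```bash
python3 - <<'E'
from h import *
n='side'
im=imaging.get_image(n); C=cloud(im)
cv2.imwrite(f'pics/{n}0.png',cv2.resize(im['pixels'][...,::-1],(800,600)))
print(n,im['world_from_camera'][:3,3].round(3),im['fov_y'])
for q in ['mould','chuck_top','console','collar','knob_grip','tab_a_face','tab_b_face']:
    for x in models.tip_of(n,q)[:3]:
        u,v=x['at']; i,j=int(round(v)),int(round(u))
        print(q,np.round(x['at'],1),round(x['confidence'],2),C[i,j].round(3) if 0<=i<384 and 0<=j<512 else '')
E
```

```text
side [0.51  1.021 1.013] 42.4316929866373
mould [260.5 236.8] 0.19 [0.521 0.181 0.087]
console [245.9 251.7] 0.94 [0.554 0.212 0.063]
console [234.1 207. ] 0.45 [0.601 0.001 0.013]
collar [246.4 233.6] 0.88 [0.556 0.176 0.091]
knob_grip [255.6 228.6] 0.68 [0.532 0.172 0.106]
knob_grip [237.2 160.6] 0.35 [ 0.599 -0.109  0.095]
tab_a_face [259.9 234.1] 0.65 [0.521 0.185 0.103]
tab_b_face [246.  220.1] 0.66 [0.559 0.139 0.103]
```

View pics/top0.png

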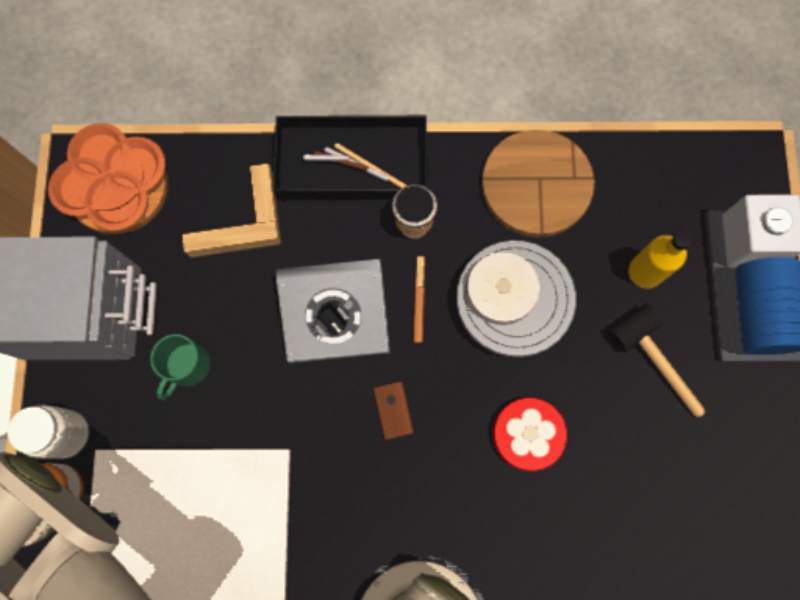

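View pics/side0.png

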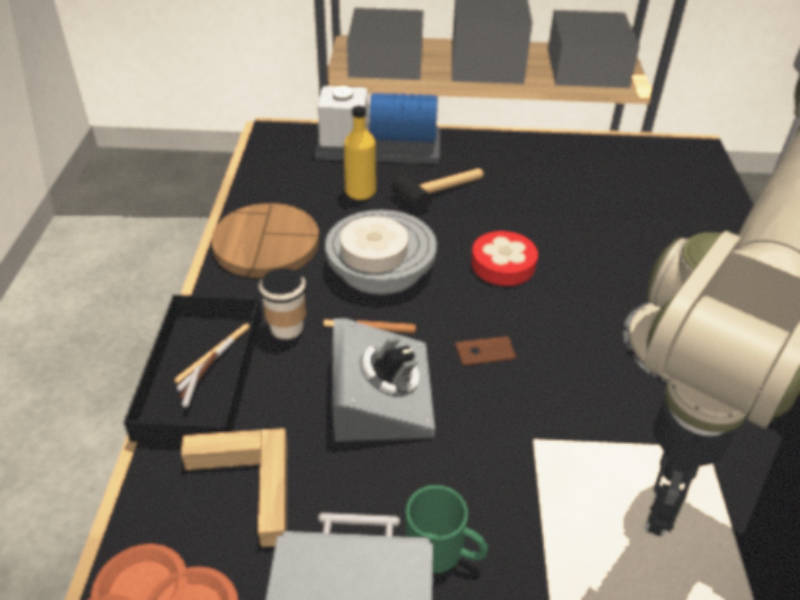

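The top view shows the pale mould on the chuck at (503,287)/(517,297) and a red look-alike on the bench at (530,433). The knob and console are at (332,315). The mould I want is the pale one: it lies on the chuck and isn't red. Now I'll fit its position and the console's.

```bash
cat >> h.py <<'E'
def circ(P):
    x,y=P[:,0],P[:,1];A=np.c_[2*x,2*y,np.ones(len(x))]
    for _ in range(4):
        s=np.linalg.lstsq(A,x*x+y*y,rcond=None)[0];r=np.sqrt(s[2]+s[0]**2+s[1]**2)
        e=np.hypot(x-s[0],y-s[1])-r;k=abs(e)<max(2*np.median(abs(e)),.0015);x,y,A=x[k],y[k],A[k]
    return s[0],s[1],r,abs(e).mean()
def onplane(im,uv,z):
    a=px2w(im,uv[:,0],uv[:,1],1.0);o=im['world_from_camera'][:3,3];d=a-o
    return o+d*((z-o[2])/d[:,2])[:,None]
def blobedge(m):
    c=max(cv2.findContours(m.astype(np.uint8),cv2.RETR_EXTERNAL,cv2.CHAIN_APPROX_NONE)[0],key=cv2.contourArea)
    return c[:,0,:].astype(float)
def mouldchuck(im,chuck=(.566,-.182)):
    C=cloud(im);p=im['pixels'].astype(int);n=np.hypot(C[...,0]-chuck[0],C[...,1]-chuck[1])
    out={}
    m=(n<.13)&(C[...,2]>.082)
    out['mould_z']=np.median(C[m][:,2])
    out['mould']=circ(onplane(im,blobedge(m),out['mould_z']))
    m2=(n<.14)&(C[...,2]>.045); out['chuck_z']=np.median(C[(n<.105)&m2&~m][:,2])
    out['chuck']=circ(onplane(im,blobedge(m2),.06))
    return {k:np.round(v,4) for k,v in out.items()}
E
python3 - <<'E'
from h import *
import scipy.optimize as so
for n in ['top','side']:
    im=imaging.get_image(n); C=cloud(im)
    b=(abs(C[...,0]-.45)<.03)&(abs(C[...,1]+.03)<.05)
    print(n,'bench z',np.median(C[b][:,2]).round(4),mouldchuck(im))
    # slope plane
    r=np.hypot(C[...,0]-.535,C[...,1]-.155)
    m=(r>.058)&(r<.078)&(C[...,2]>.03)
    P=C[m]; c=np.median(P,0)
    for _ in range(5):
        c=P.mean(0);_,_,V=np.linalg.svd(P-c,full_matrices=False);N=V[2]*np.sign(V[2,2]);e=(P-c)@N;P=P[abs(e)<max(2*np.median(abs(e)),.001)]
    print('panel c',c.round(4),'N',N.round(4),'tilt',np.degrees(np.arccos(N[2])).round(2),'yaw',np.degrees(np.arctan2(-N[1],-N[0])).round(2),len(P))
    h=(C-c)@N
    # collar top
    k=(abs(h-.012)<.004)&(r<.075);Q=C[k];s=np.cross(N,[0,0,1]);
    ex=np.array([1,0,0])-N[0]*N;ex/=np.linalg.norm(ex);ey=np.cross(N,ex)
    q=np.c_[(Q-c)@ex,(Q-c)@ey]
    f=so.least_squares(lambda a:np.maximum(0,np.hypot(*(q-a).T)-.050)+np.maximum(0,.0395-np.hypot(*(q-a).T)),q.mean(0),loss='soft_l1',f_scale=.001).x
    print('collar',(c+f[0]*ex+f[1]*ey).round(4),len(q))
    k=(h>.040)&(h<.06)&(r<.08);Q=C[k];q=np.c_[(Q-c)@ex,(Q-c)@ey]-f
    rc=cv2.minAreaRect(q.astype(np.float32));print('knobtop',np.round(rc[0],4),np.round(rc[1],4),rc[2],'h',np.median(h[k]).round(4),len(q))
    uv=w2px(im,c+f[0]*ex+f[1]*ey+.03*N);u,v=uv.astype(int)
    crop=im['pixels'][v-45:v+45,u-60:u+60,::-1];cv2.imwrite(f'pics/k_{n}.png',cv2.resize(crop,None,fx=5,fy=5,interpolation=cv2.INTER_CUBIC))
a,b=cv2.imread('pics/k_top.png'),cv2.imread('pics/k_side.png')
cv2.imwrite('pics/k.png',cv2.resize(np.hstack([a,b]),(800,300)))
E
```

```text
top bench z 0.0 {'mould_z': np.float64(0.0959), 'mould': array([ 0.5963, -0.154 ,  0.064 ,  0.0006]), 'chuck_z': np.float64(0.0599), 'chuck': array([ 0.5855, -0.1816,  0.1089,  0.0006])}
panel c [0.5584 0.1598 0.061 ] N [-0.4098 -0.0415  0.9112] tilt 24.33 yaw 5.79 360
collar [0.55   0.159  0.0572] 281
knobtop [ 0.0034 -0.0018] [0.0498 0.0588] 42.75469207763672 h 0.0494 233
side bench z 0.0003 {'mould_z': np.float64(0.0961), 'mould': array([ 0.5948, -0.1471,  0.0685,  0.0008]), 'chuck_z': np.float64(0.0605), 'chuck': array([ 0.5838, -0.175 ,  0.1136,  0.0013])}
panel c [0.5575 0.1744 0.062 ] N [-0.4192 -0.04    0.907 ] tilt 24.91 yaw 5.45 345
collar [0.5484 0.1474 0.0566] 311
knobtop [0.0037 0.0114] [0.0489 0.0615] 62.330318450927734 h 0.0492 256
```

View pics/k.png

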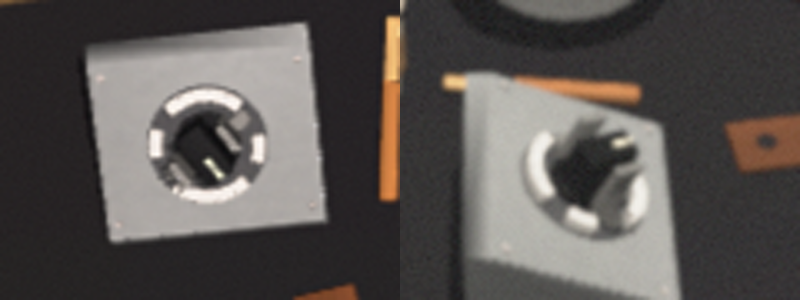

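The crop shows the knob at about (208,148) in the left half. The tabs lie lower-left (tab_a) and upper-right (tab_b), and the bar runs upper-left to lower-right. The mould is offset (+10.8, +27.6) mm from the chuck, and both cameras agree. Next I'll refine the knob and plan the push.

```bash
cat >> h.py <<'E'
import scipy.optimize as so
N=np.array([-.4206,-.0412,.9063]);N/=np.linalg.norm(N)
EX=np.array([1,0,0])-N[0]*N;EX=np.cross(np.cross(N,[0,0,1]),N)*1.0;EX/=np.linalg.norm(EX)  # uphill (console x on panel)
EY=np.cross(N,EX)
def ray(im,uv,P,n):
    a=px2w(im,uv[:,0],uv[:,1],1.0);o=im['world_from_camera'][:3,3];d=a-o
    return o+d*(((P-o)@n)/(d@n))[:,None]
E
python3 - <<'E'
from h import *
print('EX',EX.round(3),'EY',EY.round(3))
c=np.array([.5475,.155,.0565])
for n in ['top','side']:
    im=imaging.get_image(n);C=cloud(im);h=(C-c)@N;r=np.linalg.norm(C-c-h[...,None]*N,axis=-1)
    print(n,'panel off mm',(np.median(h[(r>.056)&(r<.072)&(C[...,2]>.02)])*1000).round(2))
    g=im['pixels'].min(-1).astype(int)
    v,u=np.nonzero((g>(185 if n=='top' else 175))&(r<.065)&(h<.02)&(h>.004))
    P=ray(im,np.c_[u,v],c+.012*N,N);q=np.c_[(P-c)@EX,(P-c)@EY]
    for s in ([0,0],[.005,.005],[-.005,-.005]):
        f=so.least_squares(lambda a:np.hypot(*(q-a).T)-.04475,s,loss='soft_l1',f_scale=.002)
        print(' collar centre',(c+f.x[0]*EX+f.x[1]*EY).round(4),'n',len(q),'cost',f.cost*1e6)
    k=(h>.044)&(h<.06)&(r<.06);Q=C[k];q=np.c_[(Q-c)@EX,(Q-c)@EY]
    rc=cv2.minAreaRect(q.astype(np.float32));a,b=rc[0];print(' knobtop centre',(c+a*EX+b*EY).round(4),np.round(rc[1],4),round(rc[2],1),'hmax',np.percentile(h[k],95).round(4))
    for nm in ['tab_a_face','tab_b_face','knob_grip','collar']:
        for x in models.tip_of(n,nm)[:1]:
            hh=0 if nm=='collar' else .036
            p=ray(im,np.array([x['at']]),c+hh*N,N)[0];print(' ',nm,round(x['confidence'],2),'base xy (EX,EY mm)',np.round([(p-c)@EX*1e3,(p-c)@EY*1e3],1))
    if n=='top':print(mouldchuck(im))
s=env.observe();print(s['position'],np.round(s['tool_rot'],3),s['ft_force'])
E
```

```text
EX [0.902 0.088 0.423] EY [-0.097  0.995  0.   ]
top panel off mm -1.0
 collar centre [0.5526 0.1571 0.0589] n 194 cost 502.6808616206906
 collar centre [0.5526 0.1571 0.0589] n 194 cost 502.68086162069073
 collar centre [0.5526 0.1571 0.0589] n 194 cost 502.6808616206906
 knobtop centre [0.5533 0.1569 0.0593] [0.05   0.0583] 37.1 hmax 0.055
  tab_a_face 0.65 base xy (EX,EY mm) [-14.5  14.7]
  tab_b_face 0.38 base xy (EX,EY mm) [ 24.1 -16.9]
  knob_grip 0.8 base xy (EX,EY mm) [11.9  2.3]
  collar 0.62 base xy (EX,EY mm) [-0.8 -0.7]
{'mould_z': np.float64(0.0961), 'mould': array([ 0.5963, -0.1541,  0.064 ,  0.0006]), 'chuck_z': np.float64(0.06), 'chuck': array([ 0.5854, -0.1816,  0.1089,  0.0006])}
side panel off mm -0.25
 collar centre [0.552  0.1598 0.0588] n 173 cost 670.6194117904093
 collar centre [0.552  0.1598 0.0588] n 173 cost 670.6194117904336
 collar centre [0.552  0.1598 0.0588] n 173 cost 670.6194117915005
 knobtop centre [0.5526 0.1591 0.0591] [0.0511 0.0594] 32.4 hmax 0.0549
  tab_a_face 0.46 base xy (EX,EY mm) [-12.1  28.5]
  tab_b_face 0.62 base xy (EX,EY mm) [ 49.4 -48.5]
  knob_grip 0.85 base xy (EX,EY mm) [-4.5  1.6]
  collar 0.75 base xy (EX,EY mm) [ 5.5 -6.7]
[0.21660995 0.50552853 0.23131723] [[-0.919  0.394  0.   ]
 [ 0.394  0.919 -0.   ]
 [-0.    -0.    -1.   ]] [ 0.45352818 -0.90264731  0.26992962]
```

>>> jog_arm(
  plan="0 0 0 -3 -1.75 0 255;0 0 0 -3 -1.75 0 255;0 0 0 -3 -1.75 0 255;0 0 0 -3 -1.75 0 255;0 0 0 -3 -1.75 0 255;0 0 0 -3 -1.75 0 255;0 0 0 -3 -1.75 0 255;0 0 0 -3 -1.75 0 255;0 0 0 -3 -1.75 0 255;0 0 0 -3 -1.75 0 255",
  grip_force=30,
)

```text
time_s: 2.23
position: [0.4242, 0.225, 0.2315]
tool_rot: [[-0.919, 0.394, 0.0], [0.394, 0.919, 0.0], [-0.0, 0.0, -1.0]]
ft_force: [0.5, 0.7, -0.4]
grip_width: -0.0
gripper_force: 0.0
```

>>> jog_arm(
  plan="0 0 0 -3 -1.75 0 255;0 0 0 -3 -1.75 0 255;0 0 0 -3 -1.75 0 255;0 0 0 -3 -1.75 0 255;0 0 0 -3 -1.75 0 255;0 0 0 -3 -1.75 0 255;0 0 0 -3 -1.75 0 255;0 0 0 -3 -1.75 0 255;0 0 0 -3 -1.75 0 255;0 0 0 0 0 0 255",
)

```text
time_s: 3.07
position: [0.6121, -0.0296, 0.2302]
tool_rot: [[-0.917, 0.398, 0.0], [0.398, 0.917, -0.001], [-0.001, -0.001, -1.0]]
ft_force: [0.0, 0.2, -0.4]
grip_width: -0.0003
gripper_force: 0.0
```

>>> jog_arm(
  plan="0 0 0 -3.2 -1.6 2 255;0 0 0 0 0 3.5 255;0 0 0 0 0 3.5 255;0 0 0 0 0 3.5 255;0 0 0 0 0 2 255;0 0 0 0 0 1.3 255;0 0 0 0 0 0 255",
)

```text
time_s: 3.65
position: [0.6312, -0.0514, 0.0702]
tool_rot: [[-0.919, 0.394, -0.006], [0.394, 0.919, 0.002], [0.006, -0.001, -1.0]]
ft_force: [-0.4, -0.2, 0.1]
grip_width: -0.0001
gripper_force: 0.0
```

```bash
cat > chk.py <<'E'
from h import *
import sys
s=env.observe();im=imaging.get_image(sys.argv[1] if len(sys.argv)>1 else 'side');C=cloud(im);p=im['pixels'].astype(int)
cv2.imwrite('pics/now.png',cv2.resize(im['pixels'][110:230,150:330,::-1] if len(sys.argv)<2 else im['pixels'][120:260,230:416,::-1],(780,560)))
print(s['position'].round(4),s['ft_force'].round(2))
E
python3 chk.py
```

```text
[ 0.6312 -0.0514  0.0702] [-0.41 -0.2   0.1 ]
```

View pics/now.png

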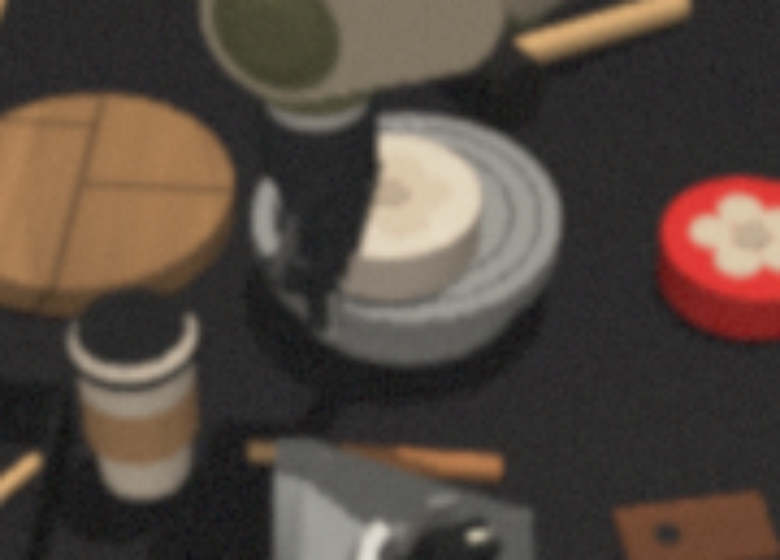

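The closed fingers stand clear of the mould on its +y side, with the tip about (318,330) in the crop. I'll line up and push.

>>> jog_arm(
  plan="0 0 0 -0.85 -0.5 0 255;0 0 0 0 -1 0 255;0 0 0 0 -0.6 0 255;0 0 0 0 -0.25 0 255;0 0 0 0 -0.25 0 255;0 0 0 0 -0.25 0 255;0 0 0 0 -0.25 0 255;0 0 0 0 -0.25 0 255;0 0 0 0 -0.25 0 255;0 0 0 0 -0.25 0 255",
)

```text
time_s: 4.53
position: [0.6256, -0.0903, 0.0735]
tool_rot: [[-0.919, 0.393, 0.001], [0.393, 0.919, 0.001], [-0.001, 0.001, -1.0]]
ft_force: [2.3, 3.0, 1.8]
grip_width: -0.0
gripper_force: 2.1
```

```bash
python3 - <<'E'
from h import *
s=env.observe();print(s['position'].round(4),s['ft_force'])
im=imaging.get_image('top');print(mouldchuck(im))
E
```

```text
[ 0.6256 -0.0903  0.0735] [2.3316608  3.04212925 1.75754908]
{'mould_z': np.float64(0.3652), 'mould': array([ 0.5666, -0.1272,  0.0799,  0.0082]), 'chuck_z': np.float64(0.0598), 'chuck': array([ 0.6159, -0.1643,  0.1356,  0.0075])}
```

```bash
cat >> h.py <<'E'
CH=np.array([.5854,-.1816])
def mould(im):
    C=cloud(im);n=np.hypot(C[...,0]-CH[0],C[...,1]-CH[1]);p=im['pixels'].astype(int)
    m=(n<.13)&(abs(C[...,2]-.094)<.012)&(p.min(-1)>70)
    q=onplane(im,blobedge(m),.096)[:,:2]
    best=min((so.least_squares(lambda a:np.hypot(*(q-a).T)-.064,CH+[i,j],loss='cauchy',f_scale=.0007) for i in (-.02,0,.02) for j in (-.02,0,.02)),key=lambda f:f.cost)
    e=abs(np.hypot(*(q-best.x).T)-.064);k=e<.0015;a=np.degrees(np.arctan2(*(q-best.x)[k].T[::-1]))
    return best.x.round(4),((best.x-CH)*1000).round(1),k.mean().round(2),k.sum(),len(set((a//20).astype(int)))
E
python3 - <<'E'
from h import *
print(mould(imaging.get_image('top')));im=imaging.get_image('top');cv2.imwrite('pics/t2.png',cv2.resize(im['pixels'][120:260,260:446,::-1],(780,560)))
E
```

```text
(array([ 0.5933, -0.16  ]), array([ 7.9, 21.6]), np.float64(0.56), np.int64(61), 10)
```

View pics/t2.png

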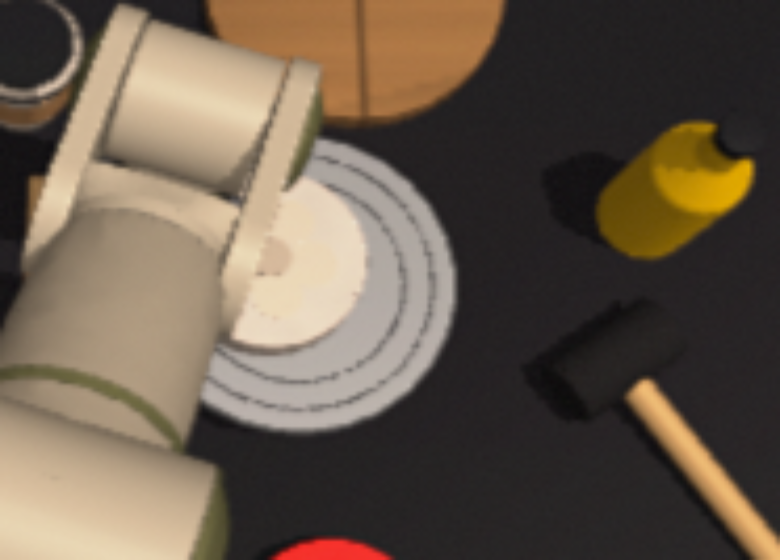

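The mould has moved 6.6 mm along the line and 23 mm remain, so I'll keep pushing.

>>> jog_arm(
  plan="0 0 0 0 -0.25 0 255;0 0 0 0 -0.25 0 255;0 0 0 0 -0.25 0 255;0 0 0 0 -0.25 0 255;0 0 0 0 -0.25 0 255;0 0 0 0 -0.25 0 255;0 0 0 0 -0.25 0 255;0 0 0 0 -0.25 0 255;0 0 0 0 0 0 255",
)

```text
time_s: 5.43
position: [0.6173, -0.1096, 0.0734]
tool_rot: [[-0.919, 0.394, -0.0], [0.394, 0.919, -0.0], [-0.0, -0.0, -1.0]]
ft_force: [1.3, 1.5, 1.8]
grip_width: -0.0002
gripper_force: 1.1
```

```bash
python3 - <<'E'
from h import *
s=env.observe();print(s['position'].round(4),s['ft_force'])
print(mould(imaging.get_image('top')))
E
```

```text
[ 0.6173 -0.1096  0.0734] [1.28004886 1.46925251 1.83727599]
(array([ 0.5842, -0.1788]), array([-1.2,  2.8]), np.float64(0.57), np.int64(61), 10)
```

>>> jog_arm(
  plan="0 0 0 0 -0.1 0 255;0 0 0 0 -0.1 0 255;0 0 0 0 0 0 255;0 0 0 0 1 0 255;0 0 0 0 3 0 255;0 0 0 0 3 0 255;0 0 0 0 1 -4 255;0 0 0 0 1 -4 255;0 0 0 0 1 -4 255;0 0 0 0 4 0 255",
)

```text
time_s: 6.32
position: [0.6738, 0.0148, 0.2024]
tool_rot: [[-0.917, 0.398, 0.013], [0.398, 0.917, -0.005], [-0.014, 0.001, -1.0]]
ft_force: [1.5, -1.1, 0.9]
grip_width: -0.0002
gripper_force: 0.0
```

>>> jog_arm(
  plan="0 0 0 0 4 0 255;0 0 0 0 4 0 0;0 0 0 0 0 0 0;0 0 0 0 0 0 0",
)

```text
time_s: 6.65
position: [0.7033, 0.0936, 0.1921]
tool_rot: [[-0.92, 0.391, -0.002], [0.391, 0.92, -0.001], [0.001, -0.002, -1.0]]
ft_force: [-0.3, -0.8, -0.0]
grip_width: 0.0359
gripper_force: 0.0
```

```bash
python3 - <<'E'
from h import *
s=env.observe();print(s['position'].round(4),s['ft_force'],s['q'].round(1))
im=imaging.get_image('top');print(mould(im),mouldchuck(im));print(mouldchuck(imaging.get_image('side')))
E
```

```text
[0.7033 0.0936 0.1921] [-0.32416126 -0.78361138 -0.01874664] [ -1.9  40.1  48.   -0.1  92.  -68.9]
(array([ 0.5834, -0.1796]), array([-2.,  2.]), np.float64(0.87), np.int64(111), 18) {'mould_z': np.float64(0.096), 'mould': array([ 0.5834, -0.1796,  0.064 ,  0.0006]), 'chuck_z': np.float64(0.0601), 'chuck': array([ 0.5854, -0.1816,  0.109 ,  0.0006])}
{'mould_z': np.float64(0.096), 'mould': array([ 0.5828, -0.1727,  0.0691,  0.0012]), 'chuck_z': np.float64(0.0605), 'chuck': array([ 0.5835, -0.1752,  0.1139,  0.0015])}
```

The mould is about 2.5 mm off the chuck centre and the arm has let go of it. Now the knob approach.

```bash
cat >> h.py <<'E'
from scipy.spatial.transform import Rotation as Ro
O=np.array([.5525,.158,.0585])
def goal(bar,h):
    b=np.radians(bar);y=-np.sin(b)*EX+np.cos(b)*EY;z=-N
    return np.c_[np.cross(y,z),y,z],O+h*N
def plan(bar,h):
    s=env.observe();R=np.array(s['tool_rot']);G,T=goal(bar,h)
    rv=Ro.from_matrix(R.T@G).as_rotvec(degrees=True);d=(T-s['position'])*100
    print('rotvec',rv.round(2),np.linalg.norm(rv).round(1),'shift now-axes',(R.T@d).round(2),'goal-axes',(G.T@d).round(2),'T',T.round(4),'q',s['q'].round(1))
E
python3 - <<'E'
from h import *
plan(35,.12);plan(35,.019)
E
```

```text
rotvec [  1.38 -26.37 -62.73] 68.1 shift now-axes [20.92 -2.21  2.57] goal-axes [10.62 17.37 -5.89] T [0.502  0.1531 0.1673] q [ -2.1  40.   48.1  -0.1  92.  -68.9]
rotvec [  1.38 -26.37 -62.73] 68.1 shift now-axes [17.17 -0.14 11.72] goal-axes [10.62 17.37  4.21] T [0.5445 0.1572 0.0757] q [ -2.1  40.   48.1  -0.1  92.  -68.9]
```

>>> jog_arm(
  plan="0 0 0 3.5 -0.37 0 0;0 0 0 3.5 -0.37 0 0;0 0 0 3.5 -0.37 0 0;0 0 0 3.5 -0.37 0 0;0 0 0 3.5 -0.37 0 0;0 0 0 3.5 -0.37 0 0",
)

```text
time_s: 7.25
position: [0.4996, 0.1526, 0.1935]
tool_rot: [[-0.918, 0.396, 0.0], [0.396, 0.918, -0.001], [-0.0, -0.001, -1.0]]
ft_force: [-0.2, 1.8, -0.1]
grip_width: 0.0857
gripper_force: 0.0
```

>>> jog_arm(
  plan="0.14 -2.64 -6.27 0 0 0 0;0.14 -2.64 -6.27 0 0 0 0;0.14 -2.64 -6.27 0 0 0 0;0.14 -2.64 -6.27 0 0 0 0;0.14 -2.64 -6.27 0 0 0 0;0.14 -2.64 -6.27 0 0 0 0;0.14 -2.64 -6.27 0 0 0 0;0.14 -2.64 -6.27 0 0 0 0;0.14 -2.64 -6.27 0 0 0 0;0.14 -2.64 -6.27 0 0 0 0",
)

```text
time_s: 8.08
position: [0.5012, 0.1525, 0.1936]
tool_rot: [[-0.679, -0.599, 0.424], [-0.646, 0.762, 0.041], [-0.348, -0.246, -0.904]]
ft_force: [0.7, -0.6, 0.3]
grip_width: 0.0852
gripper_force: 0.0
```

>>> jog_arm(
  plan="0 0 0 0 0 0 0;0 0 0 0 0 0 0",
)

```text
time_s: 8.25
position: [0.5012, 0.1525, 0.1935]
tool_rot: [[-0.686, -0.593, 0.422], [-0.639, 0.768, 0.04], [-0.348, -0.242, -0.906]]
ft_force: [-0.2, -0.4, 0.6]
grip_width: 0.0856
gripper_force: 0.0
```

```bash
python3 - <<'E'
from h import *
plan(35,.08);s=env.observe();print(s['position'],s['grip_width'])
E
```

```text
rotvec [-0.09  0.   -0.33] 0.3 shift now-axes [0.82 0.64 6.41] goal-axes [0.82 0.63 6.41] T [0.5189 0.1547 0.131 ] q [   3.6   12.4   99.9    1.2   42.8 -127.4]
[0.50124857 0.15250541 0.19350416] 0.08560465052953807
```

>>> jog_arm(
  plan="0 0 0 0.4 0.3 3.2 0;0 0 0 0.42 0.33 3.2 0;0 0 0 0 0 0 0",
)

```text
time_s: 8.5
position: [0.5183, 0.1553, 0.1264]
tool_rot: [[-0.688, -0.595, 0.414], [-0.64, 0.768, 0.04], [-0.342, -0.237, -0.909]]
ft_force: [-1.3, 0.1, -1.6]
grip_width: 0.0853
gripper_force: 0.0
```

```bash
python3 - <<'E'
from h import *
plan(35,.019);L=[]
for n,(x,y) in dict(side=(245,225),top=(220,200)).items():
    im=imaging.get_image(n);L.append(cv2.resize(im['pixels'][y-50:y+50,x-60:x+60,::-1],(480,400),interpolation=cv2.INTER_CUBIC))
cv2.imwrite('pics/g1.png',cv2.resize(np.hstack(L),(800,333)))
E
```

```text
rotvec [ 0.21 -0.34 -0.28] 0.5 shift now-axes [-0.2  -0.21  5.7 ] goal-axes [-0.16 -0.19  5.7 ] T [0.5445 0.1572 0.0757] q [   3.8   19.6  103.     1.4   32.8 -127.5]
```

View pics/g1.png

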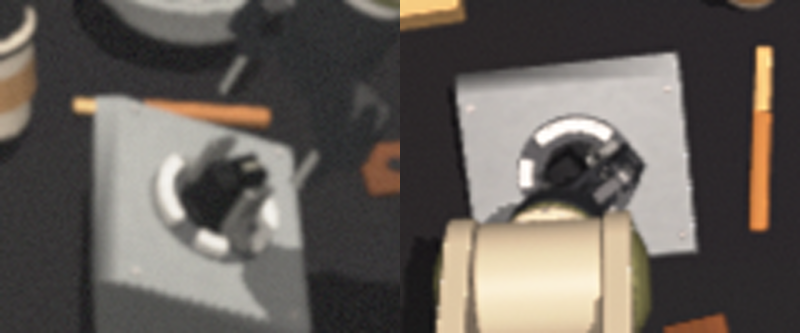

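The side crop shows both open fingers straddling the knob with the pads at (232,75) and (308,170); the tabs are at (210,155) and (250,220). I'll descend along the axis.

>>> jog_arm(
  plan="0 0 0 -0.1 0 1.2 0;0 0 0 0 0 1.2 0;0 0 0 0 0 1.2 0;0 0 0 0 0 0 0;0 0 0 0 0 0 0",
)

```text
time_s: 9.02
position: [0.5355, 0.1581, 0.1003]
tool_rot: [[-0.683, -0.596, 0.424], [-0.642, 0.765, 0.042], [-0.349, -0.243, -0.905]]
ft_force: [-0.6, -0.2, 1.0]
grip_width: 0.0852
gripper_force: 0.0
```

```bash
python3 - <<'E'
from h import *
plan(35,.019);L=[];s=env.observe();print(s['ft_force'])
im=imaging.get_image('side');x,y=245,220;cv2.imwrite('pics/g2.png',cv2.resize(im['pixels'][y-45:y+45,x-60:x+60,::-1],(720,540),interpolation=cv2.INTER_CUBIC))
E
```

```text
rotvec [-0.09  0.16 -0.07] 0.2 shift now-axes [ 0.29 -0.01  2.6 ] goal-axes [ 0.29 -0.01  2.6 ] T [0.5445 0.1572 0.0757] q [   4.    23.3  102.8    1.5   28.7 -127.7]
[-0.59930435 -0.15884106  1.01694683]
```

View pics/g2.png

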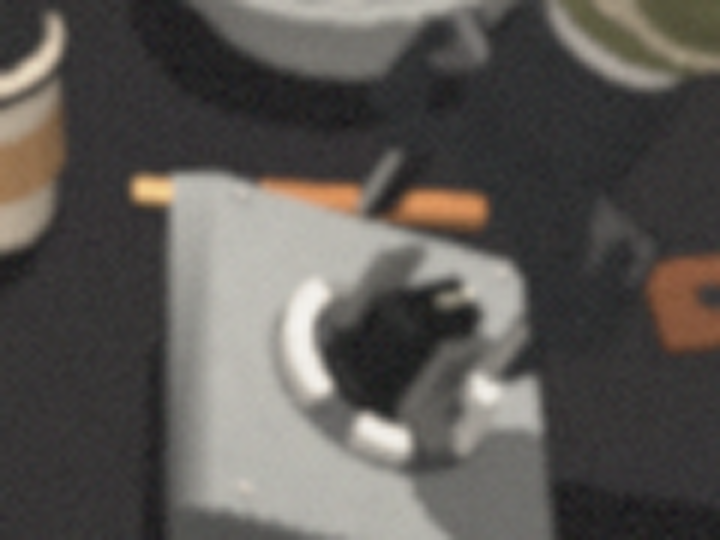

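The fingertips straddle both tabs evenly and line up with them. Next, descend and pinch.

>>> jog_arm(
  plan="0 0 0 0.2 0 0.9 0;0 0 0 0 0 0.9 0;0 0 0 0 0 0.8 0;0 0 0 0 0 0 0;0 0 0 0 0 0 0",
)

```text
time_s: 9.48
position: [0.5446, 0.1578, 0.0738]
tool_rot: [[-0.683, -0.597, 0.421], [-0.643, 0.765, 0.042], [-0.347, -0.242, -0.906]]
ft_force: [-0.8, -0.5, 0.4]
grip_width: 0.0851
gripper_force: 0.0
```

>>> jog_arm(
  plan="0 0 0 0 0 0 60;0 0 0 0 0 0 80;0 0 0 0 0 0 100;0 0 0 0 0 0 255;0 0 0 0 0 0 255;0 0 0 0 0 0 255;0 0 0 0 0 0 255;0 0 0 0 0 0 255",
  grip_force=30,
)

```text
time_s: 10.15
position: [0.5454, 0.1574, 0.076]
tool_rot: [[-0.681, -0.596, 0.425], [-0.643, 0.765, 0.041], [-0.35, -0.245, -0.904]]
ft_force: [-3.6, -4.8, 10.3]
grip_width: 0.0398
gripper_force: 28.8
```

>>> jog_arm(
  plan="0 0 6 0 0 0 255;0 0 6 0 0 0 255;0 0 6 0 0 0 255;0 0 6 0 0 0 255;0 0 6 0 0 0 255;0 0 6 0 0 0 255;0 0 0 0 0 0 255",
)

```text
time_s: 10.73
position: [0.5459, 0.1562, 0.0762]
tool_rot: [[-0.902, -0.076, 0.426], [-0.065, 0.997, 0.04], [-0.428, 0.008, -0.904]]
ft_force: [-3.6, -15.3, 11.8]
grip_width: 0.0403
gripper_force: 29.2
```

>>> jog_arm(
  plan="0 0 6 0 -0.1 0 255;0 0 6 0 0 0 255;0 0 6 0 0 0 255;0 0 6 0 0 0 255;0 0 0 0 0 0 255",
)

```text
time_s: 11.15
position: [0.5458, 0.1552, 0.0761]
tool_rot: [[-0.855, 0.297, 0.425], [0.346, 0.937, 0.04], [-0.387, 0.181, -0.904]]
ft_force: [-4.1, -15.4, 12.3]
grip_width: 0.0401
gripper_force: 29.5
```

```bash
python3 - <<'E'
from h import *
s=env.observe();R=np.array(s['tool_rot']);print(s['ft_force'],s['wrist_torque'],(R.T@s['wrist_torque']).round(2),np.degrees(np.arctan2(-R[:,1]@EX,R[:,1]@EY)))
plan(35,.019)
E
```

```text
[ -4.0670832  -15.41255909  12.3195908 ] [-2.40236309  0.05189709 -1.1524038 ] [ 2.52 -0.87  0.02] -25.318403839848013
rotvec [ -0.14   0.3  -60.32] 60.3 shift now-axes [ 0.19  0.14 -0.01] goal-axes [-0.03  0.24 -0.01] T [0.5445 0.1572 0.0757] q [  3.6  26.4 103.    1.8  25.3 -68.1]
```

>>> jog_arm(
  plan="0 0 5 0 -0.1 0 255;0 0 4 0 0 0 255;0 0 3 0 0 0 255;0 0 0 0 0 0 255",
)

```text
time_s: 11.48
position: [0.5456, 0.1547, 0.076]
tool_rot: [[-0.775, 0.466, 0.426], [0.531, 0.846, 0.04], [-0.342, 0.257, -0.904]]
ft_force: [-3.8, -12.6, 12.4]
grip_width: 0.0401
gripper_force: 29.4
```

```bash
cat > tq.py <<'E'
from h import *
s=env.observe();R=np.array(s['tool_rot']);print(s['ft_force'].round(1),(R.T@s['wrist_torque']).round(2),np.degrees(np.arctan2(-R[:,1]@EX,R[:,1]@EY)).round(1),s['q'][5])
E
python3 tq.py
```

```text
[ -3.8 -12.6  12.4] [ 1.73 -1.1   0.05] -37.2 -56.467171381678504
```

>>> jog_arm(
  plan="0 0 2 0 0 0 255;0 0 2 0 0 0 255;0 0 0 0 0 0 255",
)

```text
time_s: 11.73
position: [0.5455, 0.1546, 0.0759]
tool_rot: [[-0.743, 0.517, 0.426], [0.586, 0.809, 0.04], [-0.324, 0.279, -0.904]]
ft_force: [-3.4, -12.4, 11.8]
grip_width: 0.0407
gripper_force: 29.4
```

```bash
python3 tq.py
```

```text
[ -3.4 -12.4  11.8] [ 1.79 -1.29 -0.68] -41.0 -52.5925964305234
```

The end stop is reached, with axial torque up to 0.68 N m. Now release and retreat.

>>> jog_arm(
  plan="0 0 0 0 0 0 0;0 0 0 0 0 0 0;0 0 0 0 0 0 0;0 0 0 0 0 0 0;0 0 0 0 0 0 0;0 0 0 0 0 -0.5 0;0 0 0 0 0 -2 0;0 0 0 0 0 -3 0;0 0 0 0 0 -3 0;0 0 0 0 0 -3 0",
)

```text
time_s: 12.57
position: [0.4949, 0.1511, 0.1796]
tool_rot: [[-0.744, 0.518, 0.422], [0.587, 0.809, 0.042], [-0.319, 0.278, -0.906]]
ft_force: [-0.1, 0.1, 0.7]
grip_width: 0.0857
gripper_force: 0.0
```

>>> jog_arm(
  plan="0 0 0 0 0 -3 0;0 0 0 0 0 -3 0;0 0 0 0 0 -3 0;0 0 0 0 0 -3 0;0 0 0 0 0 0 0;0 0 0 0 0 0 0",
)

```text
time_s: 13.07
position: [0.445, 0.1462, 0.2886]
tool_rot: [[-0.743, 0.517, 0.425], [0.587, 0.809, 0.042], [-0.322, 0.281, -0.904]]
ft_force: [-0.2, -1.7, 0.1]
grip_width: 0.0854
gripper_force: 0.0
```

```bash
python3 tq.py; python3 - <<'E'
from h import *
im=imaging.get_image('top');print(mould(im),mouldchuck(im))
im=imaging.get_image('side');print(mouldchuck(im))
C=cloud(im);h=(C-O)@N;r=np.linalg.norm(C-O-h[...,None]*N,axis=-1);k=(h>.044)&(h<.06)&(r<.06);Q=C[k]
rc=cv2.minAreaRect(np.c_[(Q-O)@EX,(Q-O)@EY].astype(np.float32));print('knob',np.round(rc[0],4),np.round(rc[1],4),rc[2])
x,y=245,220;cv2.imwrite('pics/g3.png',cv2.resize(im['pixels'][y-45:y+45,x-60:x+60,::-1],(720,540),interpolation=cv2.INTER_CUBIC))
E
```

```text
[-0.2 -1.7  0.1] [ 0.08  0.19 -0.05] -41.0 -52.031744337963616
(array([ 0.5834, -0.1797]), array([-2. ,  1.9]), np.float64(0.86), np.int64(108), 18) {'mould_z': np.float64(0.0961), 'mould': array([ 0.5833, -0.1796,  0.0641,  0.0006]), 'chuck_z': np.float64(0.06), 'chuck': array([ 0.5855, -0.1815,  0.109 ,  0.0006])}
{'mould_z': np.float64(0.0959), 'mould': array([ 0.583 , -0.173 ,  0.0689,  0.0011]), 'chuck_z': np.float64(0.0605), 'chuck': array([ 0.5837, -0.175 ,  0.1139,  0.0015])}
knob [-0.0005  0.001 ] [0.0595 0.0503] 47.631752014160156
```

View pics/g3.png

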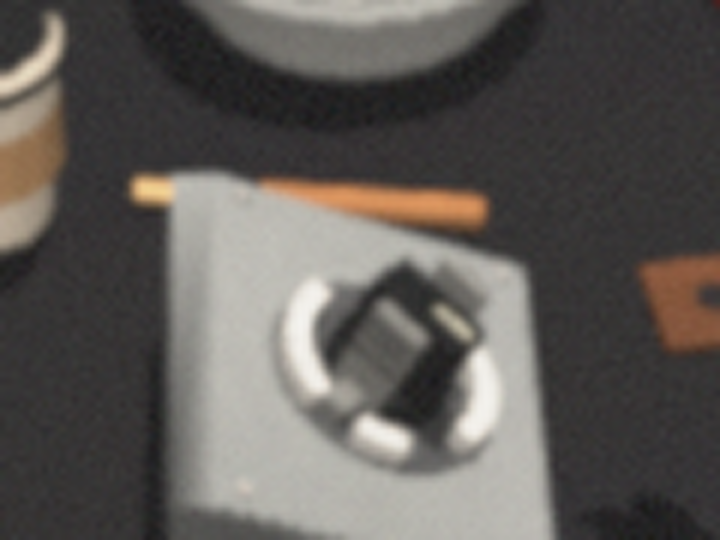

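The knob has turned about 77°, tab_a's tooth sits in a collar gap at (335,400), and the faces span 59 mm, so the tabs are out. The mould is 2–3 mm from centre. Handing in.

```bash
python3 -c "
from rig import job
print(job.close_job())"
```

```text
the job is handed in; nothing more can be done
None
```

I handed the job in: the mould lies about 2.5 mm from the chuck's centre, and the knob is at its clockwise stop with both tabs measured sprung out; the hand-in returned no verdict.

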